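# Shake down a vacuum filter and show it to the inspection camera

## Robot

A 7-joint arm with a two-finger parallel gripper is mounted at the origin on the work surface. World frame = base frame: x ahead of the robot, y to its left, z up, the work surface at z = 0. Lengths are in mm, angles in rad, forces in N, time in s.
With the tool pointing down it reaches from about 425 to 1025 mm from the base axis. Payload 9.4 kg.
Tool frame: the origin (TCP) lies midway between the tips of the shut fingers; the grasp point (between the pads) lies r.grip_point_offset behind it (r.grip_point_offset is the distance from the TCP to the grasp point, in mm); z points along the fingers, y is the line along which they close (so a half turn about z gives the same grasp; the last joint's range is limited). The gripper opens to 93 mm and grips with 3 to 60 N. Pads are 15 mm wide; open, the fingers measure 128 mm over their backs; the gripper's body (75 mm by 188 mm) begins 65 mm behind the grasp point.
Start: joints at [-1.307, 0.599, -0.003, 1.599, 0.002, 0.943, -0.08], TCP at [242.329, 683.301, 218.618] pointing down, gripper open.
Joint ranges: [-2.57, 2.57], [-0.35, 1.97], [-1.29, 1.29], [0.11, 2.56], [-1.05, 4.19], [0.11, 1.86], [-2.63, 2.63]. Speed limits (rad/s): [2.22, 2.22, 3.01, 3.01, 3.14, 3.14, 3.14].

## Interface

Orientations are given as a rotation vector (axis times angle).
In Python, from plant import r gives the robot as it stands. The module is installed in compiled form; this text tells all that it offers.
- The arm moves only by the tool carry_out, never from a script. Its argument "moves" is a list of rows, each a list of 7 numbers: the opening, from 0 (shut) to 1 (fully open), then the shift along the tool's x, y, z scaled (see below), then the turn, a rotation vector about the tool's x, y, z scaled (see below). In form: [[grip, tx, ty, tz, rx, ry, rz], ...]. A call has 1 to 20 rows; each row is the pose to reach, as a shift and turn from the pose commanded when the call began, along the tool's axes at that moment, turning the shorter way round; what a row does not reach only later rows make up. The controller multiplies each number of a shift by 30 cm and each number of a turn by 360 degrees. A row lasts 1/8 s, in which the tool goes at most 62.5 mm and 10.7 degrees, less where a joint would pass 70% of its speed; a pose out of reach is approached as far as the arm can. A call with a number of a shift or a turn outside -1 to 1 is refused whole. A call with a gripper value outside its range is refused whole. The fingers move at their own pace and stop on an object; "force" is the grip in N (left out, the last holds). Time passes only in rows, so rows that repeat a pose let the fingers close. It gives the time, the measured TCP pose, the force, the opening and the grip force at its end, in the units of the state.
- r.state(): the state, without advancing time (a new reading comes with each control period).
- r.read_camera(name): name is "side" or "top"; returns a dict with "img" (400x640x3 uint8, red, green, blue), "intrinsics" (3x3 intrinsics, pixels), "D" ([k1, k2, p1, p2, k3] as OpenCV has them; the pictures are not rectified), "view" (4x4, takes a point from world to camera coordinates). Camera axes: x right, y down, z forward; pixel columns grow to the right and rows downward; lengths in mm; the calibration is good to about 2 mm. A picture is of the moment at which its call begins. There is no depth.
- r.hand_in(): hands the job in; it is judged then, once.
Trained networks look in the newest picture that a camera, given by its name, has taken for a name from the list of things; names that differ only in an ending like _2 or _b are one class to them, and where a whole thing is asked for, a point or a joint stands for the part that bears it (a point fixed in the world has none). Each returns a list of dicts, best first, with "score" (0 to 1); they miss things now and then, are a little off and sometimes report something else, mostly with a low value. They report only what shows in the picture. A call takes as long as a camera call.
- r.cut_out(camera, target): "mask" (400x640 bool, what is visible of it) and "rect" ([left, top, width, height] in pixels, round what is visible of it).
- r.mark_of(camera, target): "location" ([column, row] in pixels: a listed point, or the origin of a listed thing).
The state is a dict: "clock": time; "joint_pos": joint angles; "dq": joint speeds; "effort": joint torques, N m; "tcp_pos": TCP position; "orientation": TCP orientation; "ft_force": force on the tool from outside, world axes, zero at the start; "torque": the same for the moment, N m; "grip_width": finger opening in mm; "grip_force": force on a finger pad.
Only numpy, scipy, OpenCV 4.12 (cv2) and the standard library are available. Lean on these libraries where they do the work, as an engineer would, in place of code of your own. Each camera call takes 0.05 s, during which the arm holds its last target. There are 200 camera calls.

## Task

Knock the dust off the vacuum's filter first: twist the knob on top of the vacuum clockwise to its stop and let go so that it springs fully back. Then pull the filter cassette up out of the vacuum and hold it in the air in front of the inspection camera: tab up, its pleated face square to the lens (the lens looks down at a slant, so lean the cassette to match), centred in the view and 12 cm from the lens. Finish while holding it still there, and leave everything else on the counter alone, without bumping the camera.

Things in the scene. Friction and masses are not known exactly. Their poses are not given: they have to be found in the camera images.
- vac: Grey canister vacuum, fixed to the counter, 170 (x) x 300 (y) x 100 mm high. Origin: centre of its underside; z up. In its top are, 145 mm apart along its y axis, the knob (at y = -75 mm) and the filter well (at y = +70 mm; opening 45 x 69 mm, floor 45 mm below the top).
- knob (a joint): Angle of the black shaker knob, rad: 0 at rest, grows clockwise seen from above, stop at 1.0 (57 degrees; count 0.9 or more as at the stop). A spring of 0.12 N m/rad takes it back to 0 when let go (under a second).
- knob_grip (a point): Grip point on the knob's upright axis, 25 mm above the vacuum's top: middle of an upright bar 46 mm long (x), 12 mm thick (y), 26 mm tall, its top 12 mm above this point, on a disc 48 mm across. Its axes turn with the knob; at rest they are parallel to the vacuum's. Fingers close along y.
- filter: White filter cassette, 0.1 to 0.21 kg: block 40 (x) x 64 (y) x 80 mm (z) with a central tab on top, 14 x 40 x 34 mm. Origin: centre of its underside, z up. Its +x side has upright paper pleats, -x is plain. It stands loose in the vacuum's well, 45 mm deep, about 2.5 mm play all round, axes parallel to the vacuum's (1.5 degrees); 69 mm of it stand above the vacuum. Pull up 50 mm or more to clear.
- filter_tab (a point): Point to grip on the cassette's tab, on its z axis 102 mm above its underside (22 mm above the block, 12 mm below the top of the tab). Axes as filter; fingers close along x (14 mm).
- filter_face (a point): Centre of the pleated face of the cassette, at (20, 0, 40) mm in its frame; the face looks along the cassette's +x.
- camera_head: Inspection camera: black box, round lens, white ring lamp, 280 mm up on a fixed stand (post 90 mm behind lens). Origin: centre of lens front. The lens looks along -x, to the robot and 0.45 rad (26 degrees) below level; y is level, z up. Wanted: cassette axes parallel to these, same way round (pleats to the lens, top leaning to the robot), filter_face at (-120, 0, 0) mm here.
- battery: Bystander to be left alone, loose on the counter: black block 85 x 55 x 45 mm. Origin at its underside, in the middle or near it.
- foam_ring: Bystander to be left alone, loose on the counter: grey foam ring 72 mm across, 50 mm high. Origin at its underside, in the middle or near it.
- dust_cup: Bystander to be left alone, loose on the counter: clear cup 80 mm across, 80 mm high. Origin at its underside, in the middle or near it.
- brush: Bystander to be left alone, loose on the counter: wooden-handled hand brush. Origin at its underside, in the middle or near it.
- cleaner: Bystander to be left alone, loose on the counter: blue bottle 68 mm across, 200 mm high. Origin at its underside, in the middle or near it.
- detergent: Bystander to be left alone, loose on the counter: white bottle 84 mm across, 170 mm high. Origin at its underside, in the middle or near it.
- driver: Bystander to be left alone, loose on the counter: screwdriver. Origin at its underside, in the middle or near it.
- jar: Bystander to be left alone, loose on the counter: glass jar 60 mm across, 70 mm high. Origin at its underside, in the middle or near it.

How it is judged:
By the outcome, as a careful person would: the job done as asked, in the order asked, and still so for the second after the job is handed in, while the arm keeps its last pose, push and grip.
It also fails if it takes over 48 s, if anything falls off the work surface, if the arm or the gripper's body presses on something with over 40 N, if the wrist force passes 120 N, or if a joint passes its speed limit or range.

## Working session

There is one attempt and no reset: what is moved stays moved. The work goes in short steps, Python scripts to look and compute and a tool call to move; the robot and the scene stay as the last step left them, time stands still between calls to the robot, and variables do not carry over. Pictures are saved under pics/ and viewed, at most 10 in all, crops included, and the job is handed in when it is done.

Besides the shell and the picture viewer there is one more tool, called after "Emit:" as name([rows], argument=value, ...), one row to a line, values as JSON. carry_out: Moves the arm, as the interface text tells. Its arguments: {"type":"object","properties":{"moves":{"type":"array","items":{"type":"array","items":{"type":"number"}}},"force":{"type":"number"}},"required":["moves"]}

```bash
mkdir -p pics
cat > h.py <<'E'
import numpy as np, cv2
from plant import r
from scipy.spatial.transform import Rotation as R
def ray(c,px):
    u=cv2.undistortPoints(np.array([[px]],float),c['intrinsics'],np.array(c['D'],float))[0,0]
    V=np.array(c['view']);d=V[:3,:3].T@np.array([u[0],u[1],1]);o=-V[:3,:3].T@V[:3,3]
    return o,d/np.linalg.norm(d)
def onz(c,px,z):
    o,d=ray(c,px);return o+d*(z-o[2])/d[2]
def tri(rs):
    A=0;b=0
    for o,d in rs:
        P=np.eye(3)-np.outer(d,d);A=A+P;b=b+P@o
    x=np.linalg.solve(A,b);return x,[np.linalg.norm((np.eye(3)-np.outer(d,d))@(x-o)) for o,d in rs]
def proj(c,P):
    V=np.array(c['view']);P=np.atleast_2d(P).astype(float)
    return cv2.projectPoints(P,cv2.Rodrigues(V[:3,:3])[0],V[:3,3],c['intrinsics'],np.array(c['D'],float))[0][:,0]
E
cat > a.py <<'E'
from h import *
cs={n:r.read_camera(n) for n in('side','top')}
for n,c in cs.items():
    cv2.imwrite(f'pics/{n}0.png',c['img'][:,:,::-1]); V=np.array(c['view']);print(n,(-V[:3,:3].T@V[:3,3]).round(),V[2,:3].round(2))
for t in ['vac','knob_grip','filter','filter_tab','filter_face','camera_head','battery','foam_ring','dust_cup','brush','cleaner','detergent','driver','jar']:
    m={n:r.mark_of(n,t)[:2] for n in cs}
    print(t,{n:[(np.round(k['location'],1).tolist(),round(k['score'],2)) for k in v] for n,v in m.items()},end=' ')
    if all(m.values()):
        x,e=tri([ray(cs[n],m[n][0]['location']) for n in cs]);print(x.round(1),np.round(e,1),end='')
    print()
s=r.state();print(s,r.grip_point_offset)
E
python3 a.py
```

```text
side [ 536.  768. 1141.] [ 0.05 -0.64 -0.77]
top [ 417.  -31. 1408.] [ 0.15 -0.02 -0.99]
vac {'side': [([348.7, 224.3], 0.96)], 'top': [([336.5, 235.4], 0.87), ([416.4, 192.7], 0.74)]} [ 502.2 -117.9   -9.1] [6.3 6.3]
knob_grip {'side': [([349.4, 178.5], 0.65), ([308.2, 155.1], 0.63)], 'top': [([364.1, 229.7], 0.73)]} [ 510.5 -201.4  105.5] [0.6 0.6]
filter {'side': [([354.9, 228.8], 0.94)], 'top': [([313.4, 236.5], 0.7), ([359.4, 230.7], 0.61)]} [489.5 -34.8  79.7] [3.7 3.7]
filter_tab {'side': [], 'top': [([315.8, 235.7], 0.84)]} 
filter_face {'side': [([351.2, 228.7], 0.65)], 'top': [([314.1, 225.5], 0.64)]} [513.  -34.6  83.3] [9.6 9.6]
camera_head {'side': [([280.5, 271.0], 0.84)], 'top': [([217.0, 169.4], 0.91)]} [657.6 245.1 298.9] [2.8 2.8]
battery {'side': [([265.6, 215.9], 0.66), ([308.9, 315.5], 0.55)], 'top': [([243.3, 197.7], 0.72)]} [630.1 159.4 365.9] [59.1 59.1]
foam_ring {'side': [([373.1, 319.9], 0.63), ([353.4, 141.3], 0.39)], 'top': [([243.4, 250.4], 0.86)]} [440.3 207.   19.4] [3.6 3.6]
dust_cup {'side': [([361.6, 382.6], 0.56)], 'top': [([338.4, 166.3], 0.66), (
[... 593 characters left out ...]
{'clock': 1.5, 'joint_pos': array([-1.30669373,  0.59929387, -0.0024867 ,  1.59935679,  0.00184306,
        0.94287798, -0.0798129 ]), 'dq': array([ 0.00200503, -0.00072707, -0.00028479,  0.00216257,  0.00071231,
       -0.00116016, -0.00077536]), 'effort': array([-9.56885924e-05, -7.64827609e+01,  1.49609920e+00, -2.52700603e+01,
       -5.24215645e-02,  1.04573148e-02,  4.72724503e-05]), 'tcp_pos': array([242.36194594, 683.32680347, 218.63783325]), 'orientation': array([5.32692774e-01, 3.09600529e+00, 9.08660209e-05]), 'ft_force': array([-0.03407338,  0.24390794, -0.08400566]), 'torque': array([-0.01318183,  0.00331642, -0.04790921]), 'grip_force': 0.0, 'grip_width': 93.1091392292413} 18.8
```

View pics/side0.png

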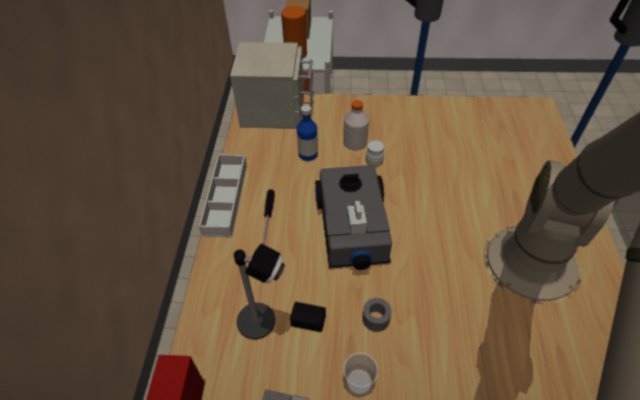

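View pics/top0.png

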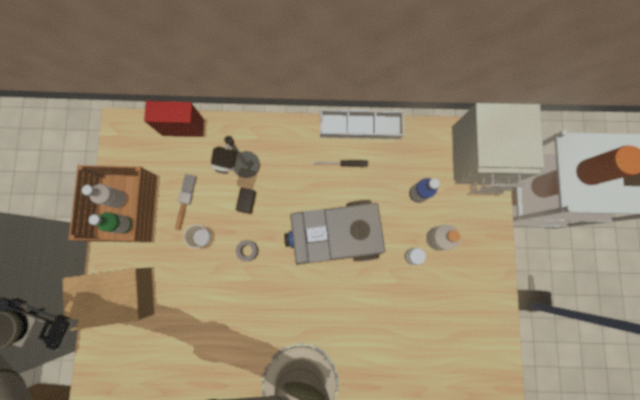

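Run:
```python
import cv2,numpy as np
s=cv2.imread('pics/side0.png');t=cv2.imread('pics/top0.png')
f=lambda i,x,y,w,h,k:cv2.resize(i[y:y+h,x:x+w],(w*k,h*k),interpolation=cv2.INTER_CUBIC)
a=f(s,310,155,90,120,4);b=f(t,280,195,110,75,4)
c=f(s,225,240,75,60,4);d=f(t,200,130,70,60,4)
I=np.zeros((600,800,3),np.uint8)
for im,x,y in((a,0,0),(b,360,0),(c,360,300),(d,520,300)):
    pass
I[:480,:360]=a;I[:300,360:800]=b;cv2.imwrite('pics/c1.png',np.clip(I.astype(int)*1.8,0,255))
c=f(s,230,240,60,60,6);d=f(t,200,130,60,60,6)
cv2.imwrite('pics/c2.png',np.clip(np.hstack([c,d]).astype(int)*1.8,0,255))
```

```text
[ WARN:0@0.060] global loadsave.cpp:1063 imwrite_ Unsupported depth image for selected encoder is fallbacked to CV_8U.
```

View pics/c1.png

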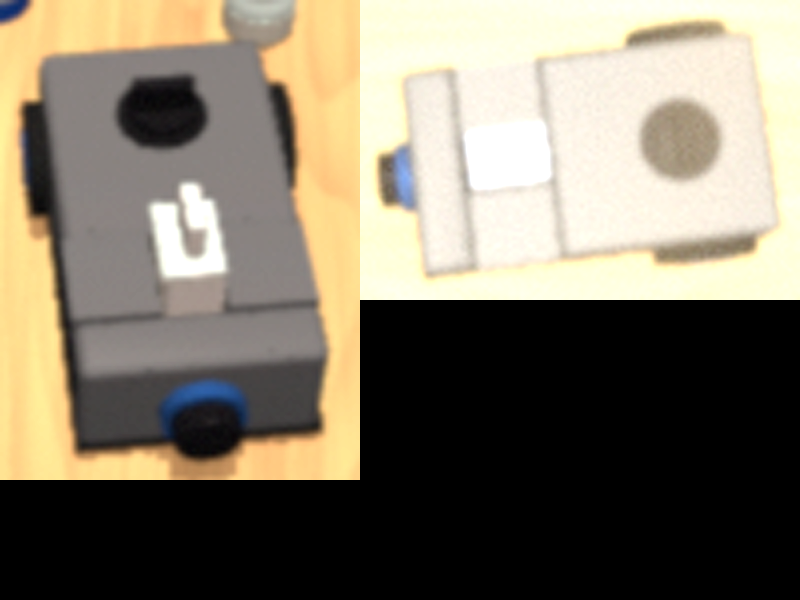

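View pics/c2.png

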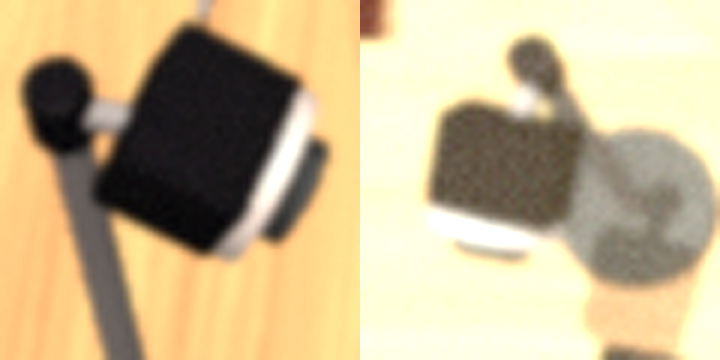

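```bash
cat > b.py <<'E'
from h import *
from scipy.optimize import minimize
cs={n:r.read_camera(n) for n in('side','top')}
P={'side':((303/6+230,192/6+240)),'top':((131/6+200,252/6+130))}
x,e=tri([ray(cs[n],P[n]) for n in cs]);print('lens',x.round(1),np.round(e,1))
for n in cs: print(n,'at280',onz(cs[n],P[n],280).round(1))
c=cs['top'];T=lambda a,b:(200+(a-360)/6,130+b/6)
a,b=onz(c,T(430,210),295),onz(c,T(560,238),295);print('front edge',(b-a).round(1),'yaw',np.degrees(np.arctan2(*( (b-a)[[0,1]]*[1,-1]))))
# post top ball vs. lens
pb=tri([ray(cs['side'],(230+62/6,240+100/6)),ray(c,T(535,62))]);print('ball',pb)
F=lambda a,b:(280+(a-360)/4,195+b/4)
kd=onz(c,F(680,138),112);fb=onz(c,F(509,156),135);print('knob',kd,'filt',fb)
for n in cs:
    for t in('filter','knob','vac','camera_head'):
        ms=r.cut_out(n,t)[:2];print(n,t,[(m['rect'],int(m['mask'].sum()),round(m['score'],2)) for m in ms])
        if ms: np.save(f'{n}_{t}.npy',ms[0]['mask'])
E
python3 b.py
```

```text
lens [657.4 235.7 278.8] [0.1 0.1]
side at280 [657.2 236.4 280. ]
top at280 [657.3 235.4 280. ]
front edge [-12.3 -62.4   0. ] yaw -11.15987983628212
ball (array([744.81172582, 214.51010702, 300.24542435]), [np.float64(1.7830886855115506), np.float64(1.7830886855116468)])
knob [ 509.84225595 -186.95877998  112.        ] filt [491.16824324 -46.4368949  135.        ]
side filter [([348.4, 201.6, 17.7, 32.5], 473, 0.95), ([342.2, 351.2, 36.2, 43.9], 1185, 0.47)]
side knob [([343.8, 173.7, 11.2, 13.6], 213, 0.61), ([314.3, 164.7, 76.5, 104.9], 5979, 0.38)]
side vac [([315.8, 164.7, 73.0, 103.3], 5931, 0.71)]
side camera_head [([244.8, 245.0, 38.1, 36.3], 1064, 0.67), ([339.9, 172.4, 18.8, 15.6], 231, 0.64)]
top filter [([303.3, 226.8, 22.9, 18.7], 271, 0.55)]
top knob [([352.7, 222.7, 13.4, 12.4], 177, 0.46)]
top vac [([284.6, 198.4, 99.9, 66.0], 4825, 0.95)]
top camera_head [([210.2, 144.7, 25.6, 29.4], 579, 0.88)]
```

```bash
cat > fit.py <<'E'
from h import *
from scipy.optimize import minimize
def box(lo,hi): return np.array([[x,y,z] for x in(lo[0],hi[0]) for y in(lo[1],hi[1]) for z in(lo[2],hi[2])],float)
S=8
def sil(c,parts,T,off,wh):
    m=np.zeros((wh[1]*S,wh[0]*S),np.uint8)
    for b in parts:
        p=(proj(c,T(b))-off+.5)*S-.5
        cv2.fillConvexPoly(m,np.round(cv2.convexHull(p.astype(np.float32))*16).astype(np.int32),255,shift=4)
    return cv2.resize(m,wh,interpolation=cv2.INTER_AREA)/255.
def fit(items,parts,T,x0,step):
    # items: (cam, offset, soft mask)
    def f(x): return sum(np.abs(sil(c,parts,lambda b:T(x,b),o,(m.shape[1],m.shape[0]))-m).sum() for c,o,m in items)
    x0=np.array(x0,float)
    sim=np.vstack([x0]+[x0+np.eye(len(x0))[i]*step[i] for i in range(len(x0))])
    q=minimize(f,x0,method='Nelder-Mead',options=dict(initial_simplex=sim,xatol=1e-3,fatol=1e-2));return q.x,q.fun
def Tz(x,b): # x,y,yaw(deg)
    return R.from_euler('z',x[2],degrees=True).apply(b)+[x[0],x[1],0]
E
cat > c.py <<'E'
from fit import *
cs={n:r.read_camera(n) for n in('side','top')}
def soft(c,x,y,w,h,lo,hi):
    g=c['img'][y:y+h,x:x+w].astype(float); 
    return (c,np.array([x,y]),np.clip((g.min(2)-lo)/(hi-lo),0,1))
g=cs['top']['img'][225:245,300:332].min(2);print(g[::3,::2])
g=cs['side']['img'][198:238,343:372].min(2);print(g[::3,::2])
def vacmask(n):
    m=np.load(n+'_vac.npy')
    return (cs[n],np.array([0,0]),m*1.)
V=[box((-85,-150,0),(85,150,100))]
for ns in (['top'],['side'],['top','side']):
    print(ns,fit([vacmask(n) for n in ns],V,Tz,[500,-117,7],[8,8,3]))
E
python3 c.py
```

```text
[[132 123 107 130 130 131 131 131 132 138 140 142 145 119 123 128]
 [130 122 105 144 166 171 171 177 182 183 183 186 183 139 124 130]
 [129 123  99 140 186 187 187 181 180 185 187 180 183 158 117 131]
 [130 128 107 125 181 184 186 187 187 185 182 179 184 168 112 127]
 [128 130 113  99 177 186 174 173 177 180 182 181 185 171 117 129]
 [129 127 117  96 168 181 181 176 168 161 163 158 139 125 106 129]
 [131 128 121  96 113 124 121 126 127 127 129 132 129 129 111 122]]
[[ 71  71  72  71  71  71  71  71  71  71  71  71  72  72  71]
 [ 71  72  71  72  72  71 113 136 111  73  71  72  71  71  71]
 [ 71  72  72  76  73  72 111 147 139  95  80  72  72  72  71]
 [ 72  72 104 145 147 139  87 140 147 146 117  74  72  73  72]
 [ 72  72  84 135 150 140  78 132 148 138 137  76  71  71  69]
 [ 71  70  69 131 149 149 102  79  84 108 143  97  71  71  72]
 [ 71  72  59 112 146 149 117  78  79 117 148 108  72  72  72]
 [ 72  72  69  94 142 149 145 118 115 143 149 137  77  71  72]
 [ 72  71  72  80 138 149 150 148 146 143 140 132  83  72  72]
 [ 71  72  72  64  79  82  81  80  81  79  79  78  71  71  71]
 [ 72  72  72  61  66  79  80  80  80  80  79  76  66  71  72]
 [ 72  72  72  70  67  79  78  79  79  78  79  65  51  57  54]
 [ 49  49  51  52  62  66  66  66  67  69  69  67  67  68  69]
 [ 71  71  71  71  72  71  72  72  71  72  71  72  71  72  71]]
['top'] (array([ 498.392112  , -111.25495749,    8.15358149]), np.float64(768.4666666666666))
['side'] (array([ 500.74051847, -111.72664928,    7.989612  ]), np.float64(907.5137254901961))
['top', 'side'] (array([ 500.19613642, -111.0502179 ,    8.02289361]), np.float64(1691.3411764705882))
```

```bash
cat > d.py <<'E'
from fit import *
cs={n:r.read_camera(n) for n in('side','top')}
def soft(c,x,y,w,h,lo,hi):
    g=c['img'][y:y+h,x:x+w].min(2).astype(float); return (c,np.array([x,y]),np.clip((g-lo)/(hi-lo),0,1))
t=soft(cs['top'],302,221,30,26,135,183)
s=soft(cs['side'],343,198,29,29,76,148)
blk=box((-20,-32,45+55),(20,32,80+55));top=box((-20,-32,135),(20,32,135.1));tab=box((-7,-20,135),(7,20,169))
print(fit([t],[top,tab],Tz,[491,-45,8],[5,5,3]),t[2].sum())
print(fit([s],[top,tab],Tz,[491,-45,8],[5,5,3]),s[2].sum())
print(fit([t,s],[top,tab],Tz,[491,-45,8],[5,5,3]))
# knob: dark disc + bar
c=cs['top'];g=c['img'][215:245,345:377].max(2).astype(float)
w=np.clip((np.median(g)-8-g)/20,0,None);w[w<.3]=0
ys,xs=np.mgrid[215:245,345:377];px=((xs*w).sum()/w.sum(),(ys*w).sum()/w.sum());print(px,onz(c,px,112),onz(c,px,137))
I=c['img'].copy()
for n in cs:
  I=cv2.resize(cs[n]['img'],None,fx=4,fy=4,interpolation=cv2.INTER_CUBIC)
  for x,P in (([500,-114,8],box((-85,-150,0),(85,150,100))),([491,-45,8],np.vstack([blk,tab])),([510.4,-188,8],box((-23,-6,111),(23,6,137)))):
    for p in proj(cs[n],Tz(x,P)): cv2.circle(I,tuple(int(v) for v in (p+.5)*4),2,(255,0,0),-1)
  o=(300,150) if n=='side' else (270,185)
  cv2.imwrite(f'pics/ov_{n}.png',np.clip(1.6*I[o[1]*4:(o[1]+ (125 if n=='side' else 90))*4,o[0]*4:(o[0]+(98 if n=='side' else 120))*4,::-1].astype(float),0,255).astype(np.uint8))
a,b=cv2.imread('pics/ov_side.png'),cv2.imread('pics/ov_top.png');b=b[:, :408]
m=np.zeros((500,800,3),np.uint8);m[:a.shape[0],:392]=a;m[:b.shape[0],392:800]=b;cv2.imwrite('pics/ov.png',m)
E
python3 d.py
```

```text
(array([492.29136933, -44.9697206 ,   8.90602663]), np.float64(39.804901960784306)) 252.875
(array([490.20645726, -43.42891244,   7.66884235]), np.float64(95.8423202614379)) 255.375
(array([491.55340143, -43.74449432,   8.38693135]), np.float64(140.85114379084968))
(np.float64(359.5687291263843), np.float64(229.49042010898225)) [ 509.84698922 -185.53935318  112.        ] [ 508.04751013 -182.56801872  137.        ]
```

View pics/ov.png

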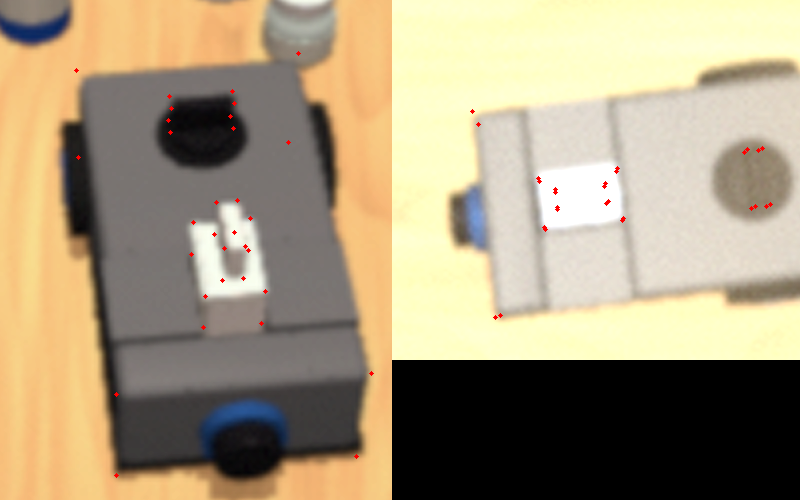

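```bash
cat >> h.py <<'E'
def Rt(ydir,zdir):
    z=np.array(zdir,float);z/=np.linalg.norm(z);y=np.array(ydir,float);y-=z*(y@z);y/=np.linalg.norm(y)
    return np.column_stack([np.cross(y,z),y,z])
def down(a): a=np.radians(a);return Rt([np.cos(a),np.sin(a),0],[0,0,-1])
def rows(tg,p0=None,R0=None):
    s=r.state()
    if p0 is None: p0=s['tcp_pos'];R0=R.from_rotvec(s['orientation']).as_matrix()
    for p,Q in tg:
        print(np.round(np.r_[R0.T@(np.array(p)-p0)/300,R.from_matrix(R0.T@Q).as_rotvec()/2/np.pi],3).tolist())
E
python3 - <<'E'
from h import *
rows([((400,450,290),down(80)),((455,160,290),down(90)),((511,-187.5,230),down(98.2))])
E
```

```text
[-0.755, -0.557, -0.238, -0.0, 0.0, -0.026]
[-1.251, -1.407, -0.238, -0.0, 0.0, -0.054]
[-1.814, -2.436, -0.038, -0.0, 0.0, -0.077]
```

Emit:
carry_out([
  [1,-0.755,-0.557,-0.238,0,0,-0.026],
  [1,-0.755,-0.557,-0.238,0,0,-0.026],
  [1,-0.755,-0.557,-0.238,0,0,-0.026],
  [1,-0.755,-0.557,-0.238,0,0,-0.026],
  [1,-0.755,-0.557,-0.238,0,0,-0.026],
  [1,-0.755,-0.557,-0.238,0,0,-0.026],
], force=40)

```text
clock: 2.95
tcp_pos: [402.8, 447.2, 291.3]
orientation: [0.287, 3.126, 0.001]
ft_force: [-0.0, 0.3, -0.1]
grip_width: 93.1
grip_force: 0.0
```

Run:
```python
from h import *
s=r.state();print(s['clock'],s['joint_pos'].round(2))
rows([((455,170,270),down(90))])
rows([((511,-100,250),down(98.2)),((511,-187.5,230),down(98.2))],np.array((455,170,270)),down(90))
```

```text
2.95 [-0.91  0.38 -0.04  1.81  0.02  0.96  0.44]
[-0.339, -0.877, 0.071, 0.0, 0.0, -0.029]
[-0.187, -0.9, 0.067, 0.0, 0.0, -0.023]
[-0.187, -1.192, 0.133, 0.0, 0.0, -0.023]
```

Emit:
carry_out([
  [1,-0.339,-0.877,0.071,0,0,-0.029],
  [1,-0.339,-0.877,0.071,0,0,-0.029],
  [1,-0.339,-0.877,0.071,0,0,-0.029],
  [1,-0.339,-0.877,0.071,0,0,-0.029],
  [1,-0.339,-0.877,0.071,0,0,-0.029],
  [1,-0.339,-0.877,0.071,0,0,-0.029],
])

```text
clock: 3.7
tcp_pos: [453.8, 171.6, 268.6]
orientation: [0.003, -3.141, 0.001]
ft_force: [-0.9, 0.1, 0.3]
grip_width: 93.2
grip_force: 0.0
```

Emit:
carry_out([
  [1,-0.187,-0.9,0.067,0,0,-0.023],
  [1,-0.187,-0.9,0.067,0,0,-0.023],
  [1,-0.187,-0.9,0.067,0,0,-0.023],
  [1,-0.187,-0.9,0.067,0,0,-0.023],
  [1,-0.187,-0.9,0.067,0,0,-0.023],
  [1,-0.187,-0.9,0.067,0,0,-0.023],
])

```text
clock: 4.45
tcp_pos: [511.9, -96.7, 248.3]
orientation: [0.232, -3.133, -0.0]
ft_force: [0.0, 0.6, 0.6]
grip_width: 92.8
grip_force: 0.0
```

Run:
```python
from h import *
s=r.state();print(s['clock'],s['joint_pos'].round(2))
rows([((511,-187.5,180),down(98.2)),((511,-187.5,114),down(98.2))])
```

```text
4.45 [ 0.03  0.32  0.06  2.03 -0.03  0.79  1.83]
[0.048, -0.299, 0.228, 0.0, -0.0, 0.001]
[0.048, -0.299, 0.448, 0.0, -0.0, 0.001]
```

Emit:
carry_out([
  [1,0.042,-0.289,0.2,0,0,0],
  [1,0.042,-0.289,0.227,0,0,0],
  [1,0.042,-0.289,0.35,0,0,0],
  [1,0.042,-0.289,0.44,0,0,0],
  [1,0.042,-0.289,0.453,0,0,0],
  [1,0.042,-0.289,0.453,0,0,0],
  [1,0.042,-0.289,0.453,0,0,0],
])

```text
clock: 5.32
tcp_pos: [512.4, -183.6, 113.9]
orientation: [-0.236, 3.131, -0.001]
ft_force: [0.8, -0.5, -0.1]
grip_width: 93.1
grip_force: 0.0
```

Run:
```python
from h import *
s=r.state();print(s['clock'],s['joint_pos'].round(2),s['tcp_pos'],s['ft_force'])
rows([((511,-187.5,114),down(98.2))])
cs={n:r.read_camera(n) for n in('side','top')}
a=cs['side']['img'][120:220,290:400];b=cs['top']['img'][180:280,310:410]
f=lambda i:cv2.resize(i,None,fx=3.8,fy=3.8,interpolation=cv2.INTER_CUBIC)
cv2.imwrite('pics/k1.png',np.clip(np.hstack([f(a),f(b)])[:,:,::-1]*1.7,0,255).astype(np.uint8))
```

```text
5.325 [ 0.2   0.53  0.05  2.11 -0.06  0.5   2.02] [ 512.38074117 -183.59128721  113.91177305] [ 0.79746167 -0.54396517 -0.10915714]
[0.007, -0.012, -0.0, -0.0, 0.0, 0.001]
```

View pics/k1.png

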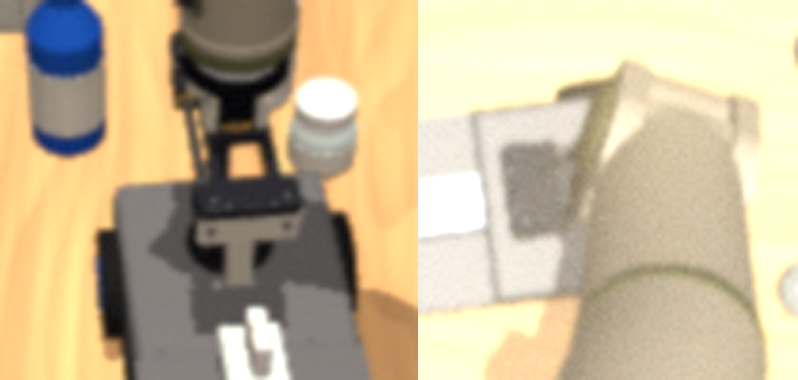

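Emit:
carry_out([
  [1,0.004,-0.012,0,0,0,0],
  [0.5,0.004,-0.012,0,0,0,0],
  [0,0.004,-0.012,0,0,0,0],
  [0,0.004,-0.012,0,0,0,0],
  [0,0.004,-0.012,0,0,0,0],
  [0,0.004,-0.012,0,0,0,0],
  [0,0.004,-0.012,0,0,0,0],
  [0,0.004,-0.012,0,0,0,0],
], force=40)

```text
clock: 6.42
tcp_pos: [510.9, -187.9, 112.7]
orientation: [-0.234, 3.133, -0.0]
ft_force: [-0.3, 0.2, 0.3]
grip_width: 27.6
grip_force: 0.0
```

Run:
```python
from h import *
print(r.state())
```

```text
{'clock': 6.425, 'joint_pos': array([ 0.21053326,  0.53534451,  0.0536809 ,  2.11017607, -0.05737783,
        0.49730913,  2.02733213]), 'dq': array([ 0.00114758,  0.0001767 ,  0.00103382, -0.0011103 , -0.00121711,
        0.00038654, -0.00094837]), 'effort': array([-2.81728317e-03, -6.09328508e+01,  2.18512662e+00, -1.48069802e+01,
        2.97572196e-02,  6.52695517e-02, -1.97915001e-04]), 'tcp_pos': array([ 510.85275009, -187.88385608,  112.7446997 ]), 'orientation': array([-2.34425756e-01,  3.13275749e+00, -6.40083940e-05]), 'ft_force': array([-0.25523392,  0.24966407,  0.34173801]), 'torque': array([ 0.00671684,  0.0464137 , -0.04697282]), 'grip_force': 0.0, 'grip_width': 27.606522439023195}
```

Still closing; give it more time.

Emit:
carry_out([
  [0,0,0,0,0,0,0],
  [0,0,0,0,0,0,0],
  [0,0,0,0,0,0,0],
  [0,0,0,0,0,0,0],
])

```text
clock: 6.92
tcp_pos: [510.8, -187.6, 112.7]
orientation: [0.235, -3.133, -0.0]
ft_force: [1.4, 2.2, 1.0]
grip_width: 11.5
grip_force: 40.0
```

Emit:
carry_out([
  [0,0,0,0,0,0,0.025],
  [0,0,0,0,0,0,0.05],
  [0,0,0,0,0,0,0.075],
  [0,0,0,0,0,0,0.1],
  [0,0,0,0,0,0,0.125],
  [0,0,0,0,0,0,0.15],
  [0,0,0,0,0,0,0.163],
  [0,0,0,0,0,0,0.163],
  [0,0,0,0,0,0,0.163],
])

```text
clock: 8.05
tcp_pos: [510.6, -188.3, 112.8]
orientation: [1.328, 2.847, -0.001]
ft_force: [-1.4, -1.9, 1.3]
grip_width: 11.5
grip_force: 40.1
```

Run:
```python
from h import *
s=r.state();print(s['torque'],s['ft_force'],s['joint_pos'].round(2))
Q=R.from_rotvec(s['orientation']).as_matrix();print(np.degrees(np.arctan2(Q[1,1],Q[0,1])), s['grip_width'],s['grip_force'])
cs={n:r.read_camera(n) for n in('side','top')}
a=cs['side']['img'][120:220,290:400];b=cs['top']['img'][180:280,310:410]
f=lambda i:cv2.resize(i,None,fx=3.8,fy=3.8,interpolation=cv2.INTER_CUBIC)
cv2.imwrite('pics/k2.png',np.clip(np.hstack([f(a),f(b)])[:,:,::-1]*1.7,0,255).astype(np.uint8))
```

```text
[-0.50252354  0.50087999  0.40804035] [-1.41374455 -1.87538461  1.2837938 ] [ 0.01  0.56  0.35  2.12 -0.37  0.52  1.33]
39.98470735761455 11.530565634779247 40.106908679008484
```

View pics/k2.png

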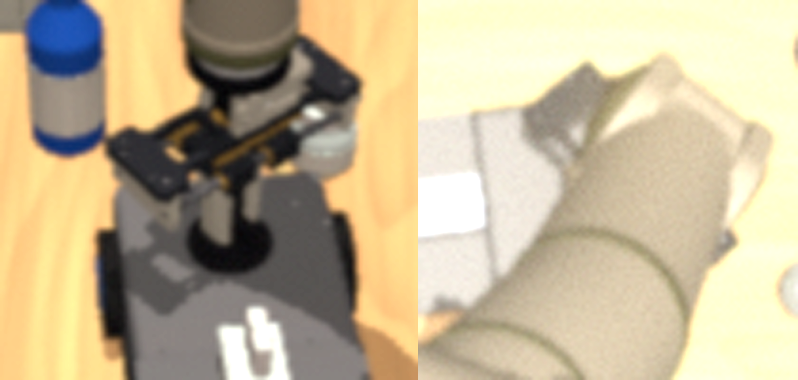

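Emit:
carry_out([
  [1,0,0,0,0,0,0],
  [1,0,0,0,0,0,0],
  [1,0,0,0,0,0,0],
  [1,0,0,0,0,0,0],
  [1,0,0,0,0,0,0],
  [1,0,0,0,0,0,0],
  [1,0,0,0,0,0,0],
  [1,0,0,0,0,0,0],
  [1,0,0,0,0,0,0],
  [1,0,0,0,0,0,0],
])

```text
clock: 9.4
tcp_pos: [510.8, -187.9, 112.8]
orientation: [1.331, 2.846, -0.0]
ft_force: [-0.2, -0.3, 0.6]
grip_width: 93.0
grip_force: 0.0
```

Run:
```python
from h import *
rows([((511,-187.5,215),down(40)),((491.3,-44.3,215),down(8.3)),((491.3,-44.3,139.2),down(8.3))])
```

```text
[0.001, 0.001, -0.341, 0.0, 0.0, -0.0]
[0.409, 0.257, -0.341, 0.0, 0.0, 0.088]
[0.409, 0.257, -0.088, 0.0, 0.0, 0.088]
```

Emit:
carry_out([
  [1,0,0,-0.2,0,0,0],
  [1,0,0,-0.341,0,0,0],
  [1,0.409,0.257,-0.341,0,0,0.088],
  [1,0.409,0.257,-0.341,0,0,0.088],
  [1,0.409,0.257,-0.341,0,0,0.088],
  [1,0.409,0.257,-0.341,0,0,0.088],
  [1,0.409,0.257,-0.341,0,0,0.088],
  [1,0.409,0.257,-0.341,0,0,0.088],
])

```text
clock: 10.4
tcp_pos: [491.4, -45.7, 215.2]
orientation: [2.057, 2.374, 0.0]
ft_force: [-1.0, 0.1, 0.6]
grip_width: 93.0
grip_force: 0.0
```

Run:
```python
from h import *
s=r.state();print(s['tcp_pos'],s['clock'],s['joint_pos'].round(2))
rows([((491.3,-44.3,139.5),down(8.3))])
cs={n:r.read_camera(n) for n in('side','top')}
for t in ('knob_grip','filter_tab'):
  print(t,[(n,m['location'],m['score']) for n in cs for m in r.mark_of(n,t)[:2]])
for n in cs: print(n,proj(cs[n],[[511,-187.5,125],[491.3,-44.3,157]]))
a=cs['side']['img'][130:250,290:400];b=cs['top']['img'][180:300,290:390]
f=lambda i:cv2.resize(i,None,fx=3.8,fy=3.8,interpolation=cv2.INTER_CUBIC)
cv2.imwrite('pics/k3.png',np.clip(np.hstack([f(a),f(b)])[:,:,::-1]*1.7,0,255).astype(np.uint8))
```

```text
[491.42968313 -45.72492925 215.15313264] 10.4 [-0.49  0.38  0.64  2.15 -0.35  0.71  0.52]
[0.005, 0.0, 0.252, 0.0, 0.0, -0.0]
knob_grip [('top', [361.2, 229.5], 0.56)]
filter_tab [('side', [357.0, 209.3], 0.61), ('side', [347.5, 177.7], 0.49)]
side [[349.63209926 177.44136989]
 [356.88433714 208.64610738]]
top [[360.64511822 228.86827797]
 [316.6642159  233.53851743]]
```

View pics/k3.png

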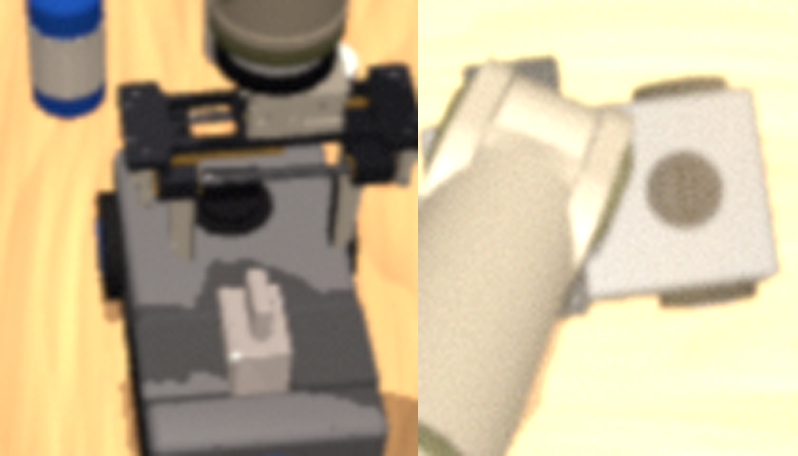

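Emit:
carry_out([
  [1,0.002,0,0.1,0,0,0],
  [1,0.002,0,0.2,0,0,0],
  [1,0.002,0,0.252,0,0,0],
  [0.5,0.002,0,0.252,0,0,0],
  [0,0.002,0,0.252,0,0,0],
  [0,0.002,0,0.252,0,0,0],
  [0,0.002,0,0.252,0,0,0],
  [0,0.002,0,0.252,0,0,0],
  [0,0.002,0,0.252,0,0,0],
  [0,0.002,0,0.252,0,0,0],
  [0,0.002,0,0.252,0,0,0],
  [0,0.002,0,0.252,0,0,0],
  [0,0.002,0,0.252,0,0,0],
  [0,0.002,0,0.252,0,0,0],
], force=40)

```text
clock: 12.45
tcp_pos: [491.1, -43.7, 139.3]
orientation: [-2.057, -2.374, 0.0]
ft_force: [0.6, -0.3, -2.0]
grip_width: 13.7
grip_force: 40.0
```

Run:
```python
from h import *
print(r.state())
```

```text
{'clock': 12.45, 'joint_pos': array([-0.39262878,  0.49483667,  0.52102708,  2.22052299, -0.4819817 ,
        0.53497468,  0.64095717]), 'dq': array([-0.00095112, -0.00200104,  0.00150235, -0.00090757, -0.00093069,
        0.00028232,  0.00028612]), 'effort': array([ 1.09570115e-03, -5.27557933e+01,  7.18750522e+00, -1.44574258e+01,
       -1.75243471e-02,  6.15230785e-02,  1.82477095e-06]), 'tcp_pos': array([491.13940771, -43.70124847, 139.34127805]), 'orientation': array([-2.05705777e+00, -2.37432509e+00,  2.62368788e-04]), 'ft_force': array([ 0.59098963, -0.31806405, -2.00134827]), 'torque': array([-0.03947258,  0.03780806,  0.01167379]), 'grip_force': 39.9858820438385, 'grip_width': 13.695671986802232}
```

Emit:
carry_out([
  [0,0,0,-0.03,0,0,0],
  [0,0,0,-0.08,0,0,0],
  [0,0,0,-0.14,0,0,0],
  [0,0,0,-0.2,0,0,0],
  [0,0,0,-0.3,0,0,0],
  [0,0,0,-0.4,0,0,0],
  [0,0,0,-0.5,0,0,0],
  [0,0,0,-0.5,0,0,0],
  [0,0,0,-0.5,0,0,0],
])

```text
clock: 13.58
tcp_pos: [490.7, -43.4, 289.3]
orientation: [-2.056, -2.375, -0.0]
ft_force: [-0.1, 0.5, -2.5]
grip_width: 14.0
grip_force: 40.0
```

```bash
cat >> h.py <<'E'
def head(yaw=-12.): return R.from_euler('ZY',[np.radians(yaw),-.45]).as_matrix()
LENS=np.array([657.4,235.7,279.])
def target(yaw=-12.,off=(-140,0,44.3)):
    H=head(yaw);return LENS+H@np.array(off),Rt(H[:,0],-H[:,2])
E
python3 - <<'E'
from h import *
s=r.state();print(s['tcp_pos'],s['clock'],s['joint_pos'].round(2),s['ft_force'],s['grip_width'])
p,Q=target();print(p)
p1,_=target(off=(-190,0,60))
rows([((480,120,290),down(0)),(p1,Q),(p,Q)])
E
```

```text
[490.74473432 -43.44727056 289.31648928] 13.575 [-0.59  0.28  0.73  2.06 -0.24  0.88  0.42] [-0.13141032  0.51139909 -2.50079777] 13.964583105350563
[515.24427595 265.91613193 257.99463186]
[0.544, 0.042, -0.002, -0.0, -0.0, 0.023]
[1.069, 0.066, 0.13, -0.071, -0.013, 0.055]
[1.009, 0.228, 0.105, -0.071, -0.013, 0.055]
```

Emit:
carry_out([
  [0,0.08,0,0,0,0,0.005],
  [0,0.2,0.01,0,-0.01,-0.002,0.012],
  [0,0.34,0.02,0.01,-0.02,-0.004,0.02],
  [0,0.48,0.03,0.03,-0.03,-0.006,0.03],
  [0,0.62,0.04,0.06,-0.045,-0.009,0.04],
  [0,0.76,0.05,0.09,-0.06,-0.011,0.05],
  [0,0.86,0.06,0.12,-0.071,-0.013,0.055],
  [0,0.92,0.066,0.13,-0.071,-0.013,0.055],
  [0,0.94,0.066,0.13,-0.071,-0.013,0.055],
  [0,0.94,0.066,0.13,-0.071,-0.013,0.055],
  [0,0.94,0.066,0.13,-0.071,-0.013,0.055],
])

```text
clock: 14.95
tcp_pos: [471.3, 236.5, 250.8]
orientation: [2.149, 1.736, 0.396]
ft_force: [0.9, 0.1, -2.2]
grip_width: 13.8
grip_force: 40.0
```

Run:
```python
from h import *
s=r.state();print(s['tcp_pos'],s['clock'],s['joint_pos'].round(2),s['ft_force'],s['grip_width'])
p,Q=target();print(p)
p1,_=target(off=(-165,0,44.3))
rows([(p1,Q),(p,Q)])
```

```text
[471.26383112 236.49153502 250.84321382] 14.95 [-1.57  0.38  1.03  2.3   0.02  0.33 -0.86] [ 0.88379363  0.13628715 -2.16074911] 13.832270745639828
[515.24427595 265.91613193 257.99463186]
[0.127, 0.038, 0.032, 0.0, 0.0, -0.0]
[0.127, 0.121, 0.032, 0.0, 0.0, -0.0]
```

Emit:
carry_out([
  [0,0.06,0.02,0.015,0,0,0],
  [0,0.127,0.04,0.032,0,0,0],
  [0,0.127,0.07,0.032,0,0,0],
  [0,0.127,0.1,0.032,0,0,0],
  [0,0.127,0.121,0.032,0,0,0],
  [0,0.127,0.121,0.032,0,0,0],
  [0,0.127,0.121,0.032,0,0,0],
  [0,0.127,0.121,0.032,0,0,0],
])

```text
clock: 15.95
tcp_pos: [514.2, 267.9, 257.4]
orientation: [2.146, 1.74, 0.396]
ft_force: [-0.6, -0.7, -1.9]
grip_width: 13.4
grip_force: 40.0
```

```bash
cat > e.py <<'E'
from h import *
import sys
s=r.state();print(s['tcp_pos'],s['clock'],s['joint_pos'].round(2),s['ft_force'],s['grip_width'])
p,Q=target();rows([(p,Q)])
cs={n:r.read_camera(n) for n in('side','top')}
Rm=R.from_rotvec(s['orientation']).as_matrix();C=np.column_stack([Rm[:,1],-Rm[:,0]*-1,-Rm[:,2]])
C[:,1]=np.cross(C[:,2],C[:,0])
und=s['tcp_pos']-84.3*C[:,2]
B=np.array([[x,y,z] for x in(-20,20) for y in(-32,32) for z in(0,80)],float)@C.T+und
H=head();L=[LENS,LENS+H@[0,25,0],LENS+H@[0,-25,0],LENS+H@[0,0,25],LENS+H@[0,0,-25],LENS+H@[90,0,0]]
out=[]
for n,o in (('side',(210,210)),('top',(180,120))):
    k=4;I=cv2.resize(cs[n]['img'],None,fx=k,fy=k,interpolation=cv2.INTER_CUBIC)
    I=np.clip(I*1.6,0,255).astype(np.uint8)
    for P,col in ((B,(255,0,0)),(L,(0,255,0))):
        for q in proj(cs[n],P): cv2.circle(I,tuple(int(v) for v in (q+.5)*k),2,col,-1)
    out.append(I[o[1]*k:(o[1]+110)*k,o[0]*k:(o[0]+100)*k])
    for t in('filter_face','filter','filter_tab','camera_head'): print(n,t,[(m['location'],round(m['score'],2)) for m in r.mark_of(n,t)[:1]])
print({n:proj(cs[n],[und+C@[20,0,40],und,und+C@[0,0,102],LENS]).round(1).tolist() for n in cs})
cv2.imwrite('pics/%s.png'%sys.argv[1],np.hstack(out)[:,:,::-1])
E
python3 e.py f1
```

```text
[514.22264181 267.93192199 257.37187942] 15.95 [-1.47  0.42  0.94  2.19 -0.01  0.39 -0.83] [-0.63466056 -0.69702396 -1.88310774] 13.423507640974504
[-0.006, 0.005, 0.0, 0.0, 0.0, 0.0]
side filter_face [([353.0, 289.0], 0.52)]
side filter []
side filter_tab [([351.2, 289.7], 0.84)]
side camera_head [([278.6, 271.4], 0.71)]
top filter_face [([211.2, 208.4], 0.6)]
top filter [([217.6, 212.0], 0.68)]
top filter_tab [([205.3, 222.9], 0.83)]
top camera_head [([223.6, 172.4], 0.93)]
{'side': [[330.6, 296.7], [330.7, 306.7], [351.9, 290.3], [280.5, 272.0]], 'top': [[215.6, 210.5], [219.1, 212.4], [207.4, 223.8], [221.8, 172.0]]}
```

View pics/f1.png

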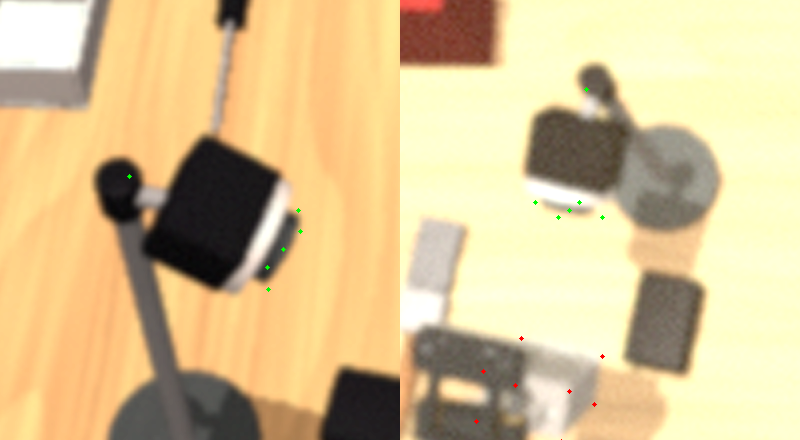

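Run:
```python
from h import *
cs={n:r.read_camera(n) for n in('side','top')}
from scipy.optimize import least_squares
# dark-grey disc: extreme edges
g=cs['side']['img'][295:345,225:290].astype(int);m=(g.max(2)<62)
ys,xs=np.nonzero(m);print('side disc mask',xs.min()+225,xs.max()+225,ys.min()+295,ys.max()+295)
for row in range(0,50,4): 
    q=np.nonzero(m[row])[0]; print(row+295,(q.min()+225,q.max()+225) if len(q) else '')
t=onz(cs['top'],(180+268/4,120+178/4),8);print('top base',t)
for px in((256,320),(256,321)): print('side base',onz(cs['side'],px,8))
for b in (t,onz(cs['side'],(256,320.5),8)):
    d=(b-LENS)[:2];print(np.hypot(*d),np.degrees(np.arctan2(d[1],d[0])))
```

```text
side disc mask 238 274 295 338
295 (np.int64(251), np.int64(251))
299 (np.int64(252), np.int64(252))
303 (np.int64(253), np.int64(254))
307 (np.int64(246), np.int64(268))
311 (np.int64(242), np.int64(272))
315 (np.int64(239), np.int64(273))
319 (np.int64(238), np.int64(274))
323 (np.int64(238), np.int64(274))
327 (np.int64(239), np.int64(273))
331 (np.int64(241), np.int64(270))
335 (np.int64(244), np.int64(265))
339 
343 
top base [745.00063203 210.81415994   8.        ]
side base [743.59667781 214.61179429   8.        ]
side base [743.21316854 217.37876607   8.        ]
91.06687524829398 -15.85894072620345
88.23297678403867 -12.903772609449016
```

```bash
cat > g.py <<'E'
from fit import *
cs={n:r.read_camera(n) for n in('side','top')}
items=[]
for n,(x,y,w,h),th in (('side',(235,238,50,50),(45,70)),('top',(205,140,36,32),(80,115))):
    g=cs[n]['img'][y:y+h,x:x+w].max(2).astype(float);m=np.clip((th[1]-g)/(th[1]-th[0]),0,1)
    b=cv2.morphologyEx((m>.5).astype(np.uint8),cv2.MORPH_OPEN,np.ones((7,7),np.uint8))
    k,l,st,_=cv2.connectedComponentsWithStats(b);i=1+np.argmax(st[1:,4]);keep=cv2.dilate((l==i).astype(np.uint8),np.ones((3,3),np.uint8))
    m=m*keep;items.append((cs[n],np.array([x,y]),m));print(n,st[i],m.sum())
    cv2.imwrite(f'pics/m_{n}.png',cv2.resize((m*255).astype(np.uint8),None,fx=6,fy=6))
def T(x,b):
    P=np.array([[a,y,z] for a in(x[1],x[2]) for y in(x[3]-x[4],x[3]+x[4]) for z in(x[5]-x[6],x[5]+x[6])])
    return P@head(x[0]).T+LENS
for it in (items,items[:1],items[1:]):
  for y0 in(-9,-16): print([np.round(v,2) for v in fit(it,[0],T,[y0,20,70,0,32,0,30],[5,5,10,4,5,4,5])])
E
python3 g.py
```

```text
side [ 10   8  32  35 752] 770.28
top [  7   8  29  20 464] 470.1142857142857
[array([-13.04,  23.61,  66.32,   3.18,  25.04,   5.9 ,  24.47]), np.float64(190.24)]
[array([-16.14,  20.62,  66.19,   1.03,  31.65,  -0.86,  12.9 ]), np.float64(111.93)]
[array([-9.05, 23.71, 65.64,  1.22, 21.62,  6.52, 29.91]), np.float64(58.84)]
[array([-12.99,  22.34,  66.03,   3.32,  27.21,   5.95,  20.39]), np.float64(40.23)]
[array([-13.01,  28.18,  66.67,  -6.63,  30.43,   6.72,  27.58]), np.float64(46.35)]
[array([-13.59,  27.  ,  65.68,  -4.81,  30.56,   1.32,  28.7 ]), np.float64(46.95)]
```

```bash
sed -i 's/yaw=-12\./yaw=-13./;s/235.7,279\./235.7,279.7/' h.py
python3 - <<'E'
from h import *
s=r.state();print(s['tcp_pos'],target()[0],s['clock']);rows([target()])
E
```

```text
[514.58897127 267.87672557 257.52296692] [515.79327117 268.39248934 258.69463186] 16.65
[0.003, 0.005, -0.002, 0.0, -0.001, 0.003]
```

Emit:
carry_out([
  [0,0.003,0.005,-0.002,0,-0.001,0.003],
  [0,0.003,0.005,-0.002,0,-0.001,0.003],
  [0,0.003,0.005,-0.002,0,-0.001,0.003],
  [0,0.003,0.005,-0.002,0,-0.001,0.003],
  [0,0.003,0.005,-0.002,0,-0.001,0.003],
  [0,0.003,0.005,-0.002,0,-0.001,0.003],
])

```text
clock: 17.4
tcp_pos: [515.8, 268.5, 258.7]
orientation: [2.163, 1.717, 0.394]
ft_force: [0.3, -0.3, -2.2]
grip_width: 13.8
grip_force: 40.0
```

```bash
sed -i "s/(210,210)/(280,240)/" e.py; python3 e.py f2
```

```text
[515.83815106 268.5133925  258.71311627] 17.4 [-1.47  0.43  0.95  2.18 -0.02  0.4  -0.84] [ 0.30292117 -0.26615982 -2.15382831] 13.833412952986077
[-0.0, -0.0, 0.0, 0.0, 0.0, -0.0]
side filter_face [([327.4, 298.6], 0.61)]
side filter [([331.6, 302.6], 0.97)]
side filter_tab [([351.9, 290.1], 0.57)]
side camera_head [([281.8, 273.7], 0.79)]
top filter_face [([213.0, 208.3], 0.66)]
top filter [([216.6, 210.6], 0.88)]
top filter_tab [([202.7, 225.0], 0.68)]
top camera_head [([219.5, 170.3], 0.84)]
{'side': [[329.9, 296.3], [330.1, 306.4], [351.1, 290.2], [280.4, 271.8]], 'top': [[215.6, 210.0], [219.0, 211.8], [207.1, 223.2], [221.7, 172.0]]}
```

View pics/f2.png

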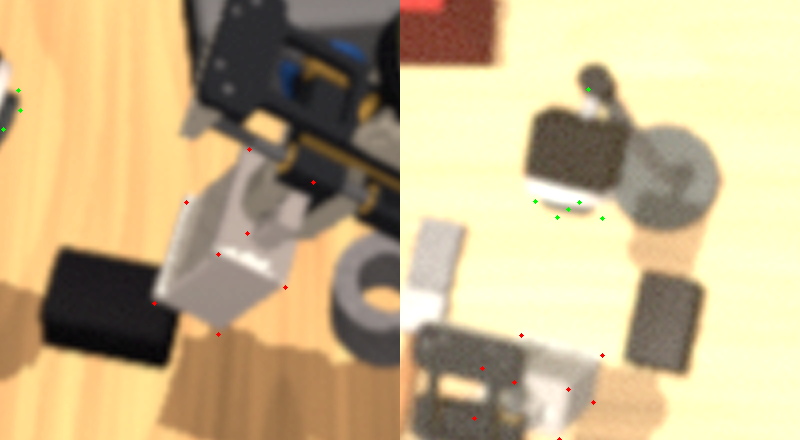

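```bash
python3 -c "
from plant import r
print(r.hand_in())"
```

```text
the job is handed in; nothing more can be done
None
```

The job is handed in at about 17.5 s: I turned the knob to its stop and let it go. The gripper now holds the cassette still in front of the lens, to within an estimated few mm and 1–2°, though I judged the knob's spring-back only by eye from the pictures.

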